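# Close up the storage jars

## Task

The storage jars are clean and dry, so close them up: put the wooden scoop inside the wide round jar, then put on each of the three jars the lid that fits it, fully home so that it lies flat on the rim. Leave the jars standing where they are and do not knock the cup, the timer or the pepper mill.

Things in the scene. Friction and masses are not known exactly. Their poses are not given: they have to be found in the camera images.
- wide_jar: The wide round storage jar of plain grey-beige stoneware, open at the top: 108 mm outer diameter, 70 mm high, walls 6 mm (mouth 96 mm), inner floor 8 mm above its foot. It stands loose and upright, 0.9 kg; the wall cupboards begin at x = 0.60 m, 0.48 m above the worktop. Origin: centre of its underside, z up.
- small_jar: The small round storage jar of the same stoneware, open at the top: 76 mm outer diameter, 74 mm high, walls 6 mm (mouth 64 mm), inner floor 8 mm above its foot. Loose, upright, 0.5 kg. Origin: centre of its underside, z up.
- square_jar: The square storage jar of the same stoneware, open at the top, corners rounded: 90 x 90 mm outside, 56 mm high, walls 6 mm (mouth 78 x 78 mm), inner floor 8 mm above its foot. Loose, upright, 0.7 kg. Origin: centre of its underside, z up, x and y square to its sides.
- wide_lid: The large round wooden lid, for the wide jar, knob up. Tapered plug 12 mm high (72 mm wide below, 89 above); then a plate 8 mm thick (110 mm in diameter) to rest on the rim; then a round knob, 24 mm wide and high (20 to 44 mm above the origin). 130 g. Origin: centre of the plug's underside, z up; home, it is 12 mm below the jar's rim.
- small_lid: The small round wooden lid, for the small jar, knob up. Tapered plug 12 mm high (40 mm wide below, 57 above); then a plate 8 mm thick (78 mm in diameter) to rest on the rim; then a round knob, 24 mm wide and high (20 to 44 mm above the origin). 60 g. Origin: centre of the plug's underside, z up; home, it is 12 mm below the jar's rim.
- square_lid: The square wooden lid, knob up. Tapered plug 12 mm high (54 mm square below, 71 above); then a plate 8 mm thick (92 mm square) to rest on the rim; then a round knob, 24 mm wide and high (20 to 44 mm above the origin). 110 g. Origin: centre of the plug's underside, z up; home, it is 12 mm below the jar's rim. x, y along its sides; fits 4 ways, square to the jar within 5 degrees.
- scoop: A pale wooden coffee scoop, 60 mm long, 30 mm high, 30 g, standing on its foot: a round cup 38 mm in diameter, its axis at x = -11 mm, and a short straight handle along +x, 12 mm wide, from x = 8 to 30 mm, 18 to 30 mm above the foot. Origin: at foot level, midway along the whole scoop; z up. Its weight is in the cup: take it across the cup, square to the handle.
- pepper_mill: Bystander: a dark wooden pepper mill, 58 mm in diameter, 170 mm tall, behind the jars. Origin: centre of its underside.
- egg_timer: Bystander: a round wind-up kitchen timer, 63 mm in diameter, 58 mm tall, behind the jars. Origin: centre of its underside.
- coffee_cup: Bystander: a small white patterned coffee cup with one handle, 62 x 88 x 50 mm, at the right of the jars. Origin: under its middle.

How it is judged (in metres and radians):
At the end, for the whole second after the job is handed in: The scoop lies inside the wide jar (its origin within 45 mm of the jar's axis and less than 50 mm above its underside); each lid is on its own jar, centred within 8 mm, home within 4 mm in height and level within 0.06 rad; the jars stand upright; everything is at rest and released (horizontal distance between wide_lid and wide_jar below 0.008 m and z of wide_lid in the frame of wide_jar between 0.054 and 0.062 m and angle between each of wide_lid, small_lid, square_lid's own z axis and vertical below 0.06 rad and linear speed of each of wide_lid, small_lid, square_lid, wide_jar, small_jar, square_jar, scoop below 0.02 m/s and horizontal distance between small_lid and small_jar below 0.008 m and z of small_lid in the frame of small_jar between 0.058 and 0.066 m and horizontal distance between square_lid and square_jar below 0.008 m and z of square_lid in the frame of square_jar between 0.04 and 0.048 m and angle between each of wide_jar, small_jar, square_jar's own z axis and vertical below 0.05 rad and horizontal distance between scoop and wide_jar below 0.045 m and z of scoop in the frame of wide_jar between 0 and 0.05 m); the robot touches nothing.
It fails at once if a jar is tipped or shoved more than 40 mm from its place (distance of any of wide_jar, small_jar, square_jar from where it was at the start of the episode above 0.04 m or angle between any of wide_jar, small_jar, square_jar's own z axis and vertical above 0.35 rad).
It fails at once if the cup, the timer or the pepper mill is knocked over or moved more than 30 mm (distance of any of pepper_mill, egg_timer, coffee_cup from where it was at the start of the episode above 0.03 m or angle between any of pepper_mill, egg_timer, coffee_cup's own z axis and vertical above 0.35 rad).
It also fails if it takes over 104 s, if anything falls off the work surface, if the arm or the gripper's body presses on something with over 40 N, if the wrist force passes 120 N, or if a joint passes its speed limit or range.

## Robot

A 6-joint arm with a two-finger parallel gripper is mounted at the origin on a cart in front of the work surface, level with it; the furniture and walls round the work are solid. World frame = base frame: x ahead of the robot, y to its left, z up, the work surface at z = 0. Lengths are in mm, angles in degrees, forces in N, time in s.
With the tool pointing down it reaches from about 300 to 825 mm from the base axis. Payload 5.4 kg.
Tool frame: the origin (TCP) lies at the very end of the fingers, on their centre line; the grasp point (between the pads) lies 19 mm behind it; z points along the fingers, y is the line along which they close (so a half turn about z gives the same grasp; the last joint's range is limited). The gripper opens to 92 mm and grips with 3 to 60 N. Pads are 20 mm wide; open, the fingers measure 128 mm over their backs; the gripper's body (75 mm by 189 mm) begins 69 mm behind the grasp point.
Start: joints at [-76.209, 9.076, 91.501, -0, 79.423, -12.038], TCP at [250.494, -517.551, 214.601] pointing down, gripper open.
Joint ranges: [-166.64, 166.64], [-54.1, 131.32], [10.49, 154.53], [-73.88, 253.88], [9.74, 151.15], [-171.62, 171.62]. Speed limits (degrees/s): [147.25, 147.25, 180, 180, 180, 180].

## Interface

Orientations are given as a 3x3 rotation matrix whose columns are the frame's x, y, z axes.
In Python, from workcell import bot gives the robot as it stands.
- The arm moves only by the tool apply_moves, never from a script. Its argument "targets" is a list of rows, each an object of numbers: "dx", "dy", "dz": the shift along the tool's x, y, z in units of 30 mm (1.0 is 30 mm); "rx", "ry", "rz": the turn, a rotation vector about the tool's x, y, z in units of 6 degrees (1.0 is 6 degrees); "hand": the closure, from -1 (fully open) to 1 (shut). A call has 1 to 5 rows; each row shifts and turns the commanded pose from where the row before left it, along the tool's axes as they then stand; what a row does not reach is not made up. A row lasts 1/8 s, in which the tool goes at most 62.5 mm and 10.7 degrees, less where a joint would pass 70% of its speed; a pose out of reach is approached as far as the arm can. A call is refused whole if a number of a shift passes 1 or a number of a turn 1, either way. A call with a gripper value outside its range is refused whole. The fingers move at their own pace and stop on an object; the grip force is fixed at half the most. Time passes only in rows, so rows that do not move let the fingers close. It gives the time, the measured TCP pose, the force, the opening and the grip force at its end, in the units of the state.
- bot.state(): the state, without advancing time (a new reading comes with each control period).
- bot.capture(name): name is "scene" or "top"; returns a dict with "img" (400x640x3 uint8, red, green, blue), "fx", "fy", "cx", "cy" (pixels), "dist_coeffs" ([k1, k2, p1, p2, k3] as OpenCV has them; the pictures are not rectified), "view" (4x4, takes a point from world to camera coordinates). Camera axes: x right, y down, z forward; pixel columns grow to the right and rows downward; lengths in mm; the calibration is good to about 2 mm. A picture is of the moment at which its call begins. There is no depth.
- bot.sign_off(): hands the job in; it is judged then, once.
The state is a dict: "t": time; "joint_pos": joint angles; "dq": joint speeds; "effort": joint torques, N m; "eef_pos": TCP position; "tool_rot": TCP orientation; "contact_force": force on the tool from outside, world axes, zero at the start; "wrist_torque": the same for the moment, N m; "opening": finger opening in mm; "finger_force": force on a finger pad.
Only numpy, scipy, OpenCV 4.12 (cv2) and the standard library are available. Lean on these libraries where they do the work, as an engineer would, in place of code of your own. Each camera call takes 0.05 s, during which the arm holds its last target. There are 200 camera calls.

## Working session

There is one attempt and no reset: what is moved stays moved. The work goes in short steps, Python scripts to look and compute and a tool call to move; the robot and the scene stay as the last step left them, time stands still between calls to the robot, and variables do not carry over. Pictures are saved under pics/ and viewed, at most 14 in all, crops included, and the job is handed in when it is done.

Besides the shell and the picture viewer there is one more tool, called as a command line: name --argument value ..., lists and objects as JSON in quotes. apply_moves: Moves the arm, as the interface text tells. Its arguments: {"type":"object","properties":{"targets":{"type":"array","items":{"type":"object","properties":{"dx":{"type":"number"},"dy":{"type":"number"},"dz":{"type":"number"},"rx":{"type":"number"},"ry":{"type":"number"},"rz":{"type":"number"},"hand":{"type":"number"}}}}},"required":["targets"]}

```bash
mkdir -p pics; python3 - <<'E'
from workcell import bot
import cv2,pickle
s=bot.state();print(s)
d={}
for n in("scene","top"):
    c=bot.capture(n);d[n]=c;cv2.imwrite(f"pics/{n}0.png",c["img"][:,:,::-1]);print(n,c["fx"],c["cx"],c["cy"],c["dist_coeffs"],c["view"])
pickle.dump(d,open("c0.pkl","wb"))
E
```

```text
{'t': 0.0, 'joint_pos': array([-7.62079825e+01,  9.11534531e+00,  9.15697549e+01, -1.12510580e-03,
        7.94218404e+01, -1.20380814e+01]), 'dq': array([ 0.03251262,  0.04243394,  0.0105618 , -0.03425804,  0.03339041,
       -0.05167809]), 'effort': array([ 2.39714218e-04, -3.85556388e+01, -3.22117567e+01,  6.99368818e-02,
        3.75038967e-02, -1.31074480e-04]), 'eef_pos': array([ 250.35450608, -516.96028334,  213.61362547]), 'tool_rot': array([[ 9.00088517e-01,  4.35706835e-01, -4.63707892e-04],
       [ 4.35706924e-01, -9.00086778e-01,  1.80804652e-03],
       [ 3.70400883e-04, -1.82944265e-03, -9.99998258e-01]]), 'contact_force': array([-0.73765563,  0.43755919,  0.59218038]), 'wrist_torque': array([ 0.01279822,  0.00271223, -0.0231097 ]), 'finger_force': 0.0, 'opening': 91.5913467663402}
scene 464.3170444152281 323.98403298932686 199.45294960766822 [0.03150418 0.         0.         0.         0.        ] [[-6.03293017e-01 -7.97157417e-01 -2.40330538e-02  2.96851159e+02]
 [-3.17866495e-01  2.67982351e-01 -9.09475866e-01  2.20088703e+02]
 [ 7.31435867e-01 -5.41041136e-01 -4.15061515e-01  9.44312925e+02]
 [ 0.00000000e+00  0.00000000e+00  0.00000000e+00  1.00000000e+00]]
top 452.4984349803278 324.6641921451678 196.8366123186092 [-0.10933671  0.          0.          0.          0.        ] [[-2.79516841e-02 -9.99246214e-01  2.69389659e-02 -3.21531803e+01]
 [-9.96873229e-01  2.58724769e-02 -7.46617745e-02  5.33744816e+02]
 [ 7.39085177e-02 -2.89416563e-02 -9.96844979e-01  1.33832047e+03]
 [ 0.00000000e+00  0.00000000e+00  0.00000000e+00  1.00000000e+00]]
```

View pics/scene0.png

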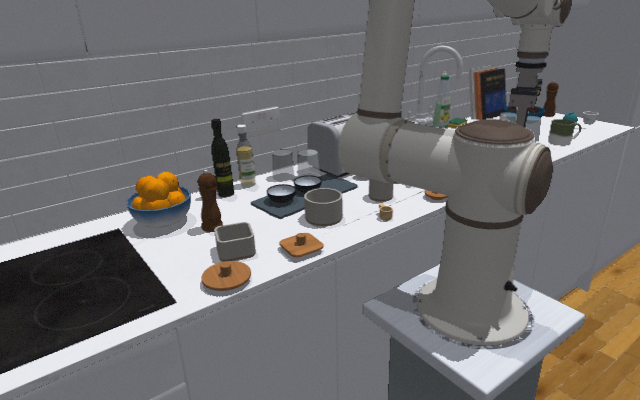

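View pics/top0.png

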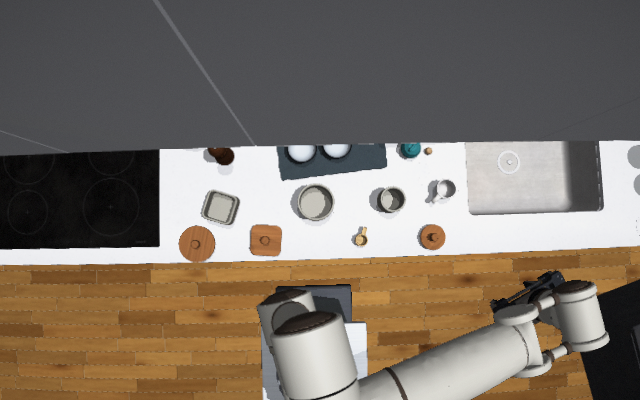

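```bash
cat > h.py <<'E'
import cv2,numpy as np
def KD(c): return np.array([[c["fx"],0,c["cx"]],[0,c["fy"],c["cy"]],[0,0,1.]]),np.array(c["dist_coeffs"],float)
def proj(c,P):
    K,D=KD(c);V=np.array(c["view"]);return cv2.projectPoints(np.asarray(P,float).reshape(-1,3),cv2.Rodrigues(V[:3,:3])[0],V[:3,3],K,D)[0][:,0]
def unproj(c,uv,z):
    K,D=KD(c);V=np.array(c["view"]);R=V[:3,:3];o=-R.T@V[:3,3]
    n=cv2.undistortPoints(np.asarray(uv,float).reshape(-1,1,2),K,D)[:,0]
    d=np.c_[n,np.ones(len(n))]@R;z=np.broadcast_to(z,len(n))
    return o+d*((z-o[2])/d[:,2])[:,None]
E
python3 - <<'E'
import cv2,pickle
from h import *
d=pickle.load(open("c0.pkl","rb"));c=d["top"]
cv2.imwrite("pics/crop1.png",cv2.resize(c["img"][140:265,170:470,::-1],None,fx=2.66,fy=2.66,interpolation=cv2.INTER_CUBIC))
cv2.imwrite("pics/crop2.png",cv2.resize(d["scene"]["img"][160:300,190:465,::-1],None,fx=2.9,fy=2.9,interpolation=cv2.INTER_CUBIC))
V=c["view"];print(-V[:3,:3].T@V[:3,3])
for n,p,z in [("sqj",(221,207),56),("sql",(266,240),20),("wl",(197,244),20),("wj",(315,202),70),("sj",(391,199),74),("scoop",(361,237),30),("sl",(432,237),20),("mill",(222,156),100),("timer",(411,149),58),("cup",(444,190),50)]: print(n,unproj(c,[p],z)[0].round())
E
```

```text
[ 432.26390102   -7.20503314 1374.81454595]
sqj [508. 258.  56.]
sql [408. 132.  20.]
wl [401. 339.  20.]
wj [515. -17.  70.]
sj [ 517. -237.   74.]
scoop [ 409. -151.   30.]
sl [ 403. -368.   20.]
mill [651. 245. 100.]
timer [ 666. -306.   58.]
cup [ 542. -402.   50.]
```

View pics/crop1.png

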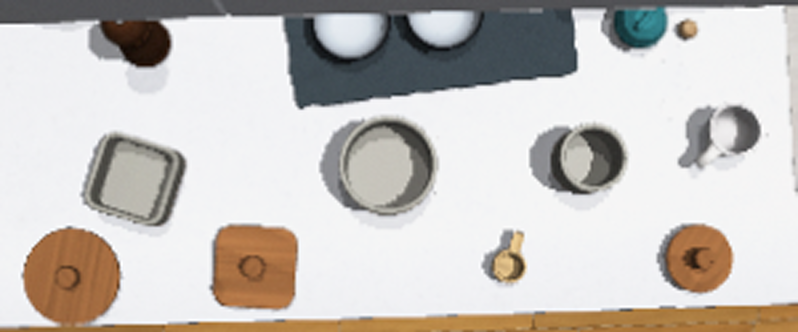

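View pics/crop2.png

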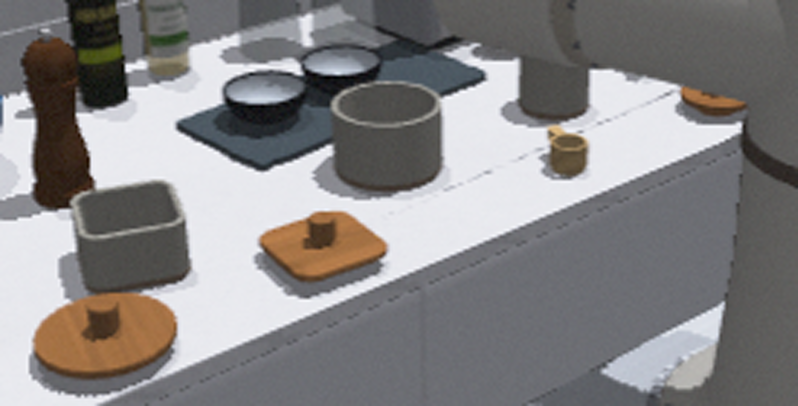

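```bash
cat > fit.py <<'E'
from h import *
from scipy.optimize import minimize
S=6
def circ(d,z): a=np.linspace(0,2*np.pi,60);return np.c_[d/2*np.cos(a),d/2*np.sin(a),0*a+z]
def sq(w,z,r=12):
    b=circ(2*r,z);return np.vstack([b+[sx*(w/2-r),sy*(w/2-r),0] for sx in(1,-1) for sy in(1,-1)])
def box(x0,x1,y,z0,z1): return np.array([(x,s*y,z) for x in(x0,x1) for s in(1,-1) for z in(z0,z1)],float)
def jar(d,h,f=circ): return [np.vstack([f(d,0),f(d,h)])]
def lid(d,f=circ): return [np.vstack([f(d,12),f(d,20)]),np.vstack([circ(24,20),circ(24,44)])]
M=dict(wide_jar=jar(108,70),small_jar=jar(76,74),square_jar=jar(90,56,sq),wide_lid=lid(110),small_lid=lid(78),square_lid=lid(92,sq),
 scoop=[np.vstack([circ(38,0),circ(38,30)])-[11,0,0],box(8,30,6,18,30)])
def fit(c,name,p0,z=0,yaws=(0,)):
    uv=proj(c,[[p0[0],p0[1],z+20]])[0];o=(uv-45).astype(int);im=c["img"][o[1]:o[1]+90,o[0]:o[0]+90].astype(np.float32)
    im=cv2.resize(im,None,fx=S,fy=S,interpolation=cv2.INTER_LINEAR);r,b=im[...,0],im[...,2];q=(r-b)/(r+b+20)
    m=(q>(0.02 if "jar" in name else .15)).astype(np.uint8)
    m=cv2.morphologyEx(m,cv2.MORPH_CLOSE,np.ones((9,9)))
    lab,L=cv2.connectedComponents(m);ctr=((uv-o)*S).astype(int);k=L[ctr[1],ctr[0]]
    if k==0: v=L[ctr[1]-30:ctr[1]+30,ctr[0]-30:ctr[0]+30];k=np.bincount(v[v>0]).argmax()
    m=(L==k).astype(np.uint8);cs=cv2.findContours(m,cv2.RETR_EXTERNAL,cv2.CHAIN_APPROX_NONE)[0];m=cv2.drawContours(m*0,cs,-1,1,-1)
    def ren(p):
        g=m*0;a=p[2]*p_s;Rz=np.array([[np.cos(a),-np.sin(a),0],[np.sin(a),np.cos(a),0],[0,0,1]])
        for P in M[name]:
            u=proj(c,P@Rz.T+[p[0],p[1],z]);u=(u+.5-o)*S-.5
            cv2.fillConvexPoly(g,cv2.convexHull(np.round(u*16).astype(np.int32)),1,shift=4)
        return g
    p_s=np.pi/180
    def cost(p): g=ren(p);return 1-(g&m).sum()/(g|m).sum()
    best=None
    for y in yaws:
        s=minimize(cost,[p0[0],p0[1],y],method="Nelder-Mead",options=dict(initial_simplex=[[p0[0]-4,p0[1]-4,y-5],[p0[0]+6,p0[1]-4,y],[p0[0]-4,p0[1]+6,y+5],[p0[0]+2,p0[1]+2,y+12]],xatol=.05,fatol=1e-4))
        if best is None or s.fun<best.fun: best=s
    return best.x,best.fun
E
python3 - <<'E'
import pickle
from fit import *
d=pickle.load(open("c0.pkl","rb"))
for n,p,y in [("square_jar",(508,258),(-15,0,15)),("square_lid",(408,132),(0,)),("wide_lid",(401,339),(0,)),("wide_jar",(515,-17),(0,)),("small_jar",(517,-237),(0,)),("small_lid",(403,-368),(0,)),("scoop",(409,-151),(-45,0,45,-20))]:
    for v in("top","scene"):
        if v=="scene" and n in("small_jar","small_lid"): continue
        try: x,f=fit(d[v],n,p,0,y);print(n,v,x.round(1),round(f,3))
        except Exception as e: print(n,v,e)
E
```

```text
square_jar top [509.5 263.9 -18. ] 0.096
square_jar scene [417.5 326.8  39.3] 0.528
square_lid top [408.7 133.3  -5.3] 0.065
square_lid scene [410.7 132.6  -6.9] 0.128
wide_lid top [401.4 341.4   7.4] 0.7
wide_lid scene [405.5 342.1  13.3] 0.061
wide_jar top [515.9 -17.8   5.3] 0.068
wide_jar scene [520.4 -17.4   4. ] 0.179
small_jar top [ 517.2 -241.5    1.1] 0.105
small_lid top [ 403.3 -370.8   -3. ] 0.06
scoop top [ 412.7 -154.6  -18.6] 0.184
scoop scene [ 419.2 -159.4  -28.6] 0.262
```

```bash
python3 - <<'E'
import pickle
from fit import *
d=pickle.load(open("c0.pkl","rb"))
c=dict(d["top"]);im=c["img"].copy();im[262:]=255;c["img"]=im
# floor front edge is slanted; whiten below line under the lid
x,f=fit(c,"wide_lid",(402,341));print(x,f)
T=dict(square_jar=(509.5,263.9,-18),square_lid=(408.7,133.3,-5.3),wide_lid=x,wide_jar=(515.9,-17.8,0),small_jar=(517.2,-241.5,0),small_lid=(403.3,-370.8,0),scoop=(412.7,-154.6,-18.6))
out=[]
c=d["top"];big=cv2.resize(c["img"][140:270,170:470,::-1],None,fx=5.2,fy=5.2,interpolation=cv2.INTER_CUBIC)
for n,p in T.items():
    a=np.radians(p[2]);R=np.array([[np.cos(a),-np.sin(a),0],[np.sin(a),np.cos(a),0],[0,0,1]])
    for P in M[n]:
        u=(proj(c,P@R.T+[p[0],p[1],0])+.5-[170,140])*5.2-.5
        cv2.polylines(big,[cv2.convexHull(u.astype(np.int32))],True,(0,0,255) ,1)
b=np.vstack([big[120:,:780],big[120:,780:]])
cv2.imwrite("pics/ov.png",cv2.resize(b,(780,1112))[:,:][:600]);
# tile tight
t=[]
for n,p in T.items():
    u=((proj(c,[[p[0],p[1],20]])[0]-[170,140])*5.2).astype(int);y=np.clip(u[1]-110,0,big.shape[0]-220);xx=np.clip(u[0]-100,0,big.shape[1]-200)
    t.append(big[y:y+220,xx:xx+200])
t.append(t[0]*0);cv2.imwrite("pics/ov.png",np.vstack([np.hstack(t[:4]),np.hstack(t[4:])]))
E
```

```text
[402.80749766 341.43617816   5.63241997] 0.0522785102937775
```

View pics/ov.png

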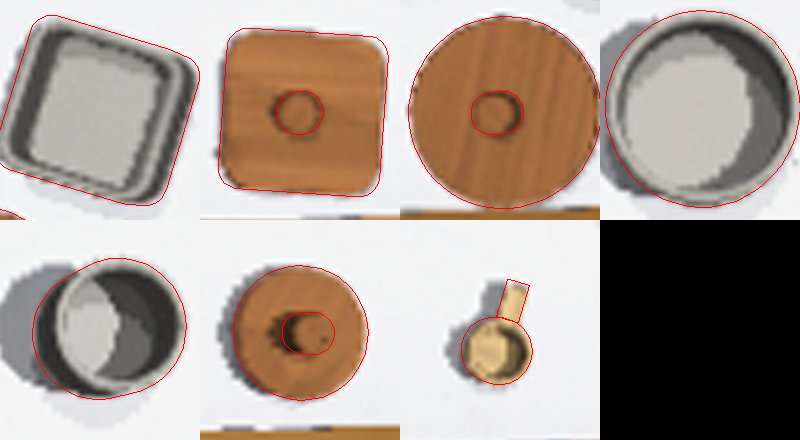

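apply_moves --targets '[{"rz":0.86,"dz":0.5,"hand":-0.3},{"rz":0.86,"dz":0.5,"hand":-0.3},{"rz":0.86,"dz":0.5,"hand":-0.3},{"rz":0.86,"dz":0.5,"hand":-0.3},{"rz":0.86,"dz":0.5,"hand":-0.3}]'

```text
validation failed for argument at $.ta...
```

apply_moves --targets '[{"dx":1,"dy":-0.97,"hand":-0.3},{"dx":1,"dy":-0.98,"hand":-0.3},{"dx":1,"dy":-0.98,"hand":-0.3},{"dx":1,"dy":-0.98,"hand":-0.3},{"dx":1,"dy":-0.98,"hand":-0.3}]'

```text
validation failed for argument at $.ta...
```

apply_moves --targets '[{"dx":0,"hand":-0.3},{"dx":0,"hand":-0.3}]'

```text
validation failed for argument at $.ta...
```

apply_moves --targets '[{"dx":0,"dy":0,"dz":0.5,"rx":0,"ry":0,"rz":0.86,"hand":-0.3},{"dx":0,"dy":0,"dz":0.5,"rx":0,"ry":0,"rz":0.86,"hand":-0.3},{"dx":0,"dy":0,"dz":0.5,"rx":0,"ry":0,"rz":0.86,"hand":-0.3},{"dx":0,"dy":0,"dz":0.5,"rx":0,"ry":0,"rz":0.86,"hand":-0.3},{"dx":0,"dy":0,"dz":0.5,"rx":0,"ry":0,"rz":0.86,"hand":-0.3}]'

```text
t: 0.72
eef_pos: [250.4, -517.1, 138.6]
tool_rot: [[1.0, -0.003, -0.0], [-0.003, -1.0, 0.001], [-0.0, -0.001, -1.0]]
contact_force: [0.3, 0.1, -1.1]
opening: 59.8
finger_force: 0.0
```

apply_moves --targets '[{"dx":1,"dy":-0.97,"dz":0,"rx":0,"ry":0,"rz":0,"hand":-0.3},{"dx":1,"dy":-0.98,"dz":0,"rx":0,"ry":0,"rz":0,"hand":-0.3},{"dx":1,"dy":-0.98,"dz":0,"rx":0,"ry":0,"rz":0,"hand":-0.3},{"dx":1,"dy":-0.98,"dz":0,"rx":0,"ry":0,"rz":0,"hand":-0.3},{"dx":1,"dy":-0.98,"dz":0,"rx":0,"ry":0,"rz":0,"hand":-0.3}]'

```text
t: 1.35
eef_pos: [401.1, -369.5, 139.2]
tool_rot: [[1.0, 0.0, -0.0], [0.0, -1.0, 0.001], [-0.0, -0.001, -1.0]]
contact_force: [-0.5, -0.3, 0.1]
opening: 59.8
finger_force: 0.0
```

apply_moves --targets '[{"dx":0.1,"dy":0,"dz":1,"rx":0,"ry":0,"rz":0,"hand":-0.3},{"dx":0,"dy":0,"dz":1,"rx":0,"ry":0,"rz":0,"hand":-0.3},{"dx":0,"dy":0,"dz":0,"rx":0,"ry":0,"rz":0,"hand":-0.3},{"dx":0,"dy":0,"dz":0,"rx":0,"ry":0,"rz":0,"hand":-0.3}]'

```text
t: 1.85
eef_pos: [403.7, -371.3, 80.5]
tool_rot: [[1.0, 0.0, 0.001], [0.0, -1.0, -0.001], [0.001, 0.001, -1.0]]
contact_force: [0.3, -0.8, -0.5]
opening: 59.8
finger_force: 0.0
```

```bash
python3 - <<'E'
from workcell import bot
from h import *
s=bot.state();print(s["eef_pos"],s["opening"])
t=[]
for n,b in(("top",(392,187)),("scene",(370,110))):
    c=bot.capture(n);t.append(cv2.resize(c["img"][b[1]:b[1]+100,b[0]:b[0]+95,::-1],None,fx=4,fy=4))
cv2.imwrite("pics/g1.png",np.hstack(t))
E
```

```text
[ 403.67560221 -371.31910362   80.53639089] 59.77549958100825
```

View pics/g1.png

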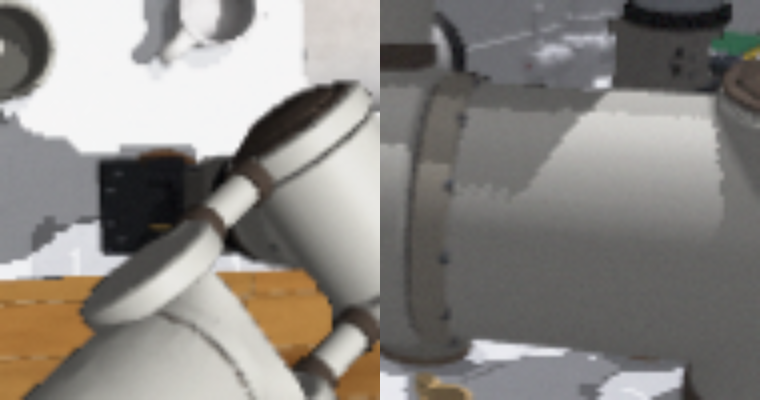

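apply_moves --targets '[{"dx":0,"dy":0,"dz":0.8,"rx":0,"ry":0,"rz":0,"hand":-0.3},{"dx":0,"dy":0,"dz":0.6,"rx":0,"ry":0,"rz":0,"hand":-0.3},{"dx":0,"dy":0,"dz":0.46,"rx":0,"ry":0,"rz":0,"hand":-0.3},{"dx":0,"dy":0,"dz":0,"rx":0,"ry":0,"rz":0,"hand":-0.3}]'

```text
t: 2.45
eef_pos: [402.9, -370.0, 22.7]
tool_rot: [[1.0, 0.0, -0.001], [0.0, -1.0, 0.002], [-0.001, -0.002, -1.0]]
contact_force: [1.1, -0.0, 0.7]
opening: 59.6
finger_force: 0.0
```

apply_moves --targets '[{"dx":0,"dy":0,"dz":0,"rx":0,"ry":0,"rz":0,"hand":1},{"dx":0,"dy":0,"dz":0,"rx":0,"ry":0,"rz":0,"hand":1},{"dx":0,"dy":0,"dz":0,"rx":0,"ry":0,"rz":0,"hand":1},{"dx":0,"dy":0,"dz":0,"rx":0,"ry":0,"rz":0,"hand":1}]'

```text
t: 2.95
eef_pos: [403.6, -370.9, 24.1]
tool_rot: [[1.0, 0.001, 0.0], [0.001, -1.0, -0.0], [0.0, 0.0, -1.0]]
contact_force: [0.6, 0.5, 1.5]
opening: 23.2
finger_force: 30.0
```

apply_moves --targets '[{"dx":0,"dy":0,"dz":-0.7,"rx":0,"ry":0,"rz":0,"hand":1},{"dx":0,"dy":0,"dz":-0.9,"rx":0,"ry":0,"rz":0,"hand":1},{"dx":0,"dy":0,"dz":-0.9,"rx":0,"ry":0,"rz":0,"hand":1},{"dx":0,"dy":0,"dz":-0.9,"rx":0,"ry":0,"rz":0,"hand":1}]'

```text
t: 3.45
eef_pos: [403.3, -370.6, 126.6]
tool_rot: [[1.0, 0.0, -0.0], [0.0, -1.0, 0.0], [-0.0, -0.0, -1.0]]
contact_force: [-0.1, 0.7, -0.1]
opening: 23.1
finger_force: 30.0
```

apply_moves --targets '[{"dx":0.7,"dy":-0.8,"dz":0,"rx":0,"ry":0,"rz":0,"hand":1},{"dx":0.85,"dy":-1,"dz":0,"rx":0,"ry":0,"rz":0,"hand":1},{"dx":0.85,"dy":-1,"dz":0,"rx":0,"ry":0,"rz":0,"hand":1},{"dx":0.85,"dy":-1,"dz":0,"rx":0,"ry":0,"rz":0,"hand":1},{"dx":0.54,"dy":-0.51,"dz":0,"rx":0,"ry":0,"rz":0,"hand":1}]'

```text
t: 4.08
eef_pos: [517.9, -239.7, 125.6]
tool_rot: [[1.0, 0.002, -0.0], [0.002, -1.0, 0.0], [-0.0, -0.0, -1.0]]
contact_force: [-0.1, -0.4, -0.6]
opening: 23.1
finger_force: 30.0
```

apply_moves --targets '[{"dx":0,"dy":0,"dz":0,"rx":0,"ry":0,"rz":0,"hand":1},{"dx":0,"dy":0,"dz":0,"rx":0,"ry":0,"rz":0,"hand":1}]'

```text
t: 4.32
eef_pos: [516.5, -241.9, 125.7]
tool_rot: [[1.0, 0.0, -0.001], [0.0, -1.0, -0.0], [-0.001, 0.0, -1.0]]
contact_force: [0.1, -0.4, 0.7]
opening: 23.0
finger_force: 30.0
```

```bash
python3 - <<'E'
from workcell import bot
from h import *
s=bot.state();print(s["eef_pos"],s["opening"])
t=[]
for n,b in(("top",(350,150)),("scene",(325,110))):
    c=bot.capture(n);t.append(cv2.resize(c["img"][b[1]:b[1]+100,b[0]:b[0]+95,::-1],None,fx=4,fy=4))
cv2.imwrite("pics/g2.png",np.hstack(t))
E
```

```text
[ 516.50801325 -241.89400369  125.66154302] 22.997012859381677
```

View pics/g2.png

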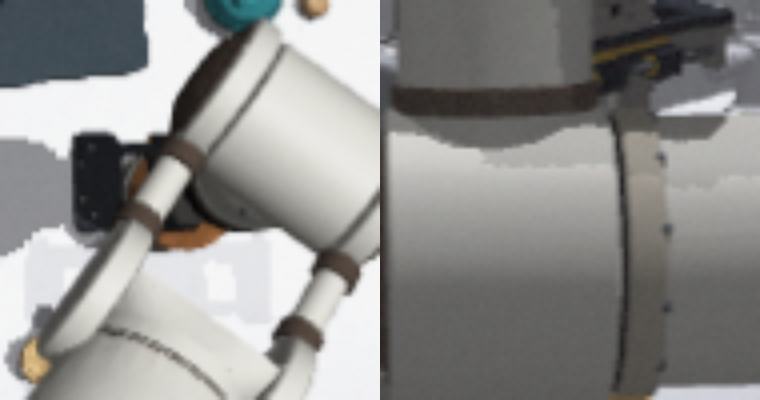

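apply_moves --targets '[{"dx":0,"dy":0,"dz":0.6,"rx":0,"ry":0,"rz":0,"hand":1},{"dx":0,"dy":0,"dz":0.3,"rx":0,"ry":0,"rz":0,"hand":1},{"dx":0,"dy":0,"dz":0.15,"rx":0,"ry":0,"rz":0,"hand":1},{"dx":0,"dy":0,"dz":0,"rx":0,"ry":0,"rz":0,"hand":1}]'

```text
t: 4.92
eef_pos: [516.7, -241.2, 93.7]
tool_rot: [[1.0, 0.0, -0.001], [0.0, -1.0, 0.001], [-0.001, -0.001, -1.0]]
contact_force: [-0.1, 0.2, -1.2]
opening: 23.2
finger_force: 30.0
```

apply_moves --targets '[{"dx":0,"dy":0,"dz":0.12,"rx":0,"ry":0,"rz":0,"hand":1},{"dx":0,"dy":0,"dz":0.12,"rx":0,"ry":0,"rz":0,"hand":1},{"dx":0,"dy":0,"dz":0,"rx":0,"ry":0,"rz":0,"hand":1}]'

```text
t: 5.3
eef_pos: [516.9, -241.3, 86.8]
tool_rot: [[1.0, 0.001, -0.0], [0.001, -1.0, 0.0], [-0.0, -0.0, -1.0]]
contact_force: [0.2, 0.8, -1.4]
opening: 22.9
finger_force: 30.0
```

apply_moves --targets '[{"dx":0,"dy":0,"dz":0.06,"rx":0,"ry":0,"rz":0,"hand":1},{"dx":0,"dy":0,"dz":0.05,"rx":0,"ry":0,"rz":0,"hand":1},{"dx":0,"dy":0,"dz":0,"rx":0,"ry":0,"rz":0,"hand":1}]'

```text
t: 5.68
eef_pos: [517.5, -241.7, 86.1]
tool_rot: [[1.0, 0.001, 0.001], [0.001, -1.0, -0.001], [0.001, 0.001, -1.0]]
contact_force: [-5.1, 3.6, 12.4]
opening: 23.0
finger_force: 30.0
```

apply_moves --targets '[{"dx":0,"dy":0,"dz":-0.06,"rx":0,"ry":0,"rz":0,"hand":-0.3},{"dx":0,"dy":0,"dz":0,"rx":0,"ry":0,"rz":0,"hand":-0.3},{"dx":0,"dy":0,"dz":0,"rx":0,"ry":0,"rz":0,"hand":-0.3},{"dx":0,"dy":0,"dz":-0.5,"rx":0,"ry":0,"rz":0,"hand":-0.3},{"dx":0,"dy":0,"dz":-1,"rx":0,"ry":0,"rz":0,"hand":-0.3}]'

```text
t: 6.3
eef_pos: [516.3, -240.8, 130.5]
tool_rot: [[1.0, 0.0, -0.002], [0.0, -1.0, 0.002], [-0.002, -0.002, -1.0]]
contact_force: [0.2, 0.1, 1.1]
opening: 59.8
finger_force: 0.0
```

apply_moves --targets '[{"dx":-0.6,"dy":-0.5,"dz":-0.5,"rx":0,"ry":0,"rz":0,"hand":-0.5},{"dx":-0.9,"dy":-0.7,"dz":0,"rx":0,"ry":0,"rz":0,"hand":-0.5},{"dx":-0.9,"dy":-0.7,"dz":0,"rx":0,"ry":0,"rz":0,"hand":-0.5},{"dx":-0.9,"dy":-0.7,"dz":0,"rx":0,"ry":0,"rz":0,"hand":-0.5},{"dx":-0.53,"dy":-0.41,"dz":0,"rx":0,"ry":0,"rz":0,"hand":-0.5}]'

```text
t: 6.92
eef_pos: [401.3, -150.4, 146.4]
tool_rot: [[1.0, 0.001, 0.001], [0.001, -1.0, -0.001], [0.001, 0.001, -1.0]]
contact_force: [-1.2, 0.2, 0.1]
opening: 69.1
finger_force: 0.0
```

apply_moves --targets '[{"dx":0,"dy":0,"dz":0.6,"rx":0,"ry":0,"rz":0.8,"hand":-0.5},{"dx":0,"dy":0,"dz":0.8,"rx":0,"ry":0,"rz":0.8,"hand":-0.5},{"dx":0,"dy":0,"dz":0.8,"rx":0,"ry":0,"rz":0.8,"hand":-0.5},{"dx":0,"dy":0,"dz":0.3,"rx":0,"ry":0,"rz":0.7,"hand":-0.5},{"dx":0,"dy":0,"dz":0,"rx":0,"ry":0,"rz":0,"hand":-0.5}]'

```text
t: 7.55
eef_pos: [402.0, -151.1, 70.8]
tool_rot: [[0.948, -0.318, -0.0], [-0.318, -0.948, 0.0], [-0.001, -0.0, -1.0]]
contact_force: [0.2, 0.2, 1.1]
opening: 68.8
finger_force: 0.0
```

```bash
python3 - <<'E'
from workcell import bot
from fit import *
s=bot.state();print(s["eef_pos"],s["opening"])
t=[]
for n,b in(("top",(330,155)),("scene",(345,150))):
    c=bot.capture(n);t.append(cv2.resize(c["img"][b[1]:b[1]+100,b[0]:b[0]+95,::-1],None,fx=4,fy=4))
    if n=="top": print(fit(c,"small_lid",(517,-241),62))
cv2.imwrite("pics/g3.png",np.hstack(t))
E
```

```text
[ 401.97622599 -151.07728557   70.75557224] 68.81894619881645
(array([ 516.71967189, -241.6593378 ,    2.08515954]), np.float64(0.04476475905047339))
```

View pics/g3.png

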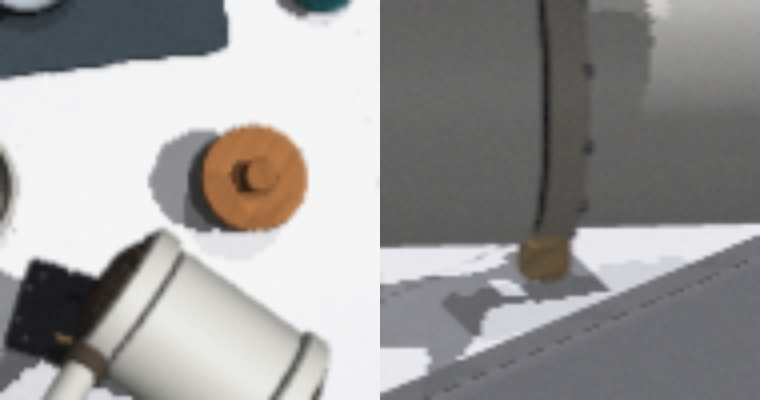

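apply_moves --targets '[{"dx":0,"dy":0,"dz":0.8,"rx":0,"ry":0,"rz":0,"hand":-0.5},{"dx":0,"dy":0,"dz":0.8,"rx":0,"ry":0,"rz":0,"hand":-0.5},{"dx":0,"dy":0,"dz":0.54,"rx":0,"ry":0,"rz":0,"hand":-0.5},{"dx":0,"dy":0,"dz":0,"rx":0,"ry":0,"rz":0,"hand":-0.5}]'

```text
t: 8.15
eef_pos: [401.8, -151.0, 6.3]
tool_rot: [[0.948, -0.318, -0.001], [-0.318, -0.948, 0.001], [-0.001, -0.0, -1.0]]
contact_force: [-0.5, -0.2, -0.2]
opening: 69.2
finger_force: 0.0
```

apply_moves --targets '[{"dx":0,"dy":0,"dz":0,"rx":0,"ry":0,"rz":0,"hand":1},{"dx":0,"dy":0,"dz":0,"rx":0,"ry":0,"rz":0,"hand":1},{"dx":0,"dy":0,"dz":0,"rx":0,"ry":0,"rz":0,"hand":1},{"dx":0,"dy":0,"dz":0,"rx":0,"ry":0,"rz":0,"hand":1}]'

```text
t: 8.65
eef_pos: [402.4, -151.4, 6.9]
tool_rot: [[0.948, -0.318, 0.001], [-0.318, -0.948, -0.0], [0.001, 0.0, -1.0]]
contact_force: [-1.1, -0.8, 2.2]
opening: 36.2
finger_force: 30.0
```

apply_moves --targets '[{"dx":0,"dy":0,"dz":-0.5,"rx":0,"ry":0,"rz":0,"hand":1},{"dx":0,"dy":0,"dz":-0.9,"rx":0,"ry":0,"rz":0,"hand":1},{"dx":0,"dy":0,"dz":-0.9,"rx":0,"ry":0,"rz":0,"hand":1},{"dx":0,"dy":0,"dz":-0.9,"rx":0,"ry":0,"rz":0,"hand":1}]'

```text
t: 9.15
eef_pos: [402.2, -151.2, 104.2]
tool_rot: [[0.948, -0.318, 0.001], [-0.318, -0.948, -0.0], [0.001, 0.0, -1.0]]
contact_force: [-0.2, -0.4, -0.8]
opening: 36.7
finger_force: 30.0
```

apply_moves --targets '[{"dx":0.3,"dy":-0.7,"dz":0,"rx":0,"ry":0,"rz":0,"hand":1},{"dx":0.36,"dy":-1,"dz":0,"rx":0,"ry":0,"rz":0,"hand":1},{"dx":0.36,"dy":-1,"dz":0,"rx":0,"ry":0,"rz":0,"hand":1},{"dx":0.36,"dy":-1,"dz":0,"rx":0,"ry":0,"rz":0,"hand":1},{"dx":0.36,"dy":-1,"dz":0,"rx":0,"ry":0,"rz":0,"hand":1}]'

```text
t: 9.78
eef_pos: [497.3, -33.3, 103.4]
tool_rot: [[0.948, -0.318, 0.001], [-0.318, -0.948, -0.0], [0.001, 0.0, -1.0]]
contact_force: [-0.6, 0.9, -0.5]
opening: 36.1
finger_force: 30.0
```

apply_moves --targets '[{"dx":0.32,"dy":-0.73,"dz":0,"rx":0,"ry":0,"rz":0,"hand":1},{"dx":0,"dy":0,"dz":0,"rx":0,"ry":0,"rz":0,"hand":1},{"dx":0,"dy":0,"dz":0,"rx":0,"ry":0,"rz":0,"hand":1}]'

```text
t: 10.15
eef_pos: [512.1, -16.8, 102.7]
tool_rot: [[0.948, -0.318, -0.0], [-0.318, -0.948, -0.0], [-0.0, 0.0, -1.0]]
contact_force: [0.3, -0.2, -0.7]
opening: 36.1
finger_force: 30.0
```

apply_moves --targets '[{"dx":0,"dy":0,"dz":0.6,"rx":0,"ry":0,"rz":0,"hand":1},{"dx":0,"dy":0,"dz":0.8,"rx":0,"ry":0,"rz":0,"hand":1},{"dx":0,"dy":0,"dz":0.6,"rx":0,"ry":0,"rz":0,"hand":1},{"dx":0,"dy":0,"dz":0,"rx":0,"ry":0,"rz":0,"hand":1}]'

```text
t: 10.65
eef_pos: [510.6, -16.3, 40.3]
tool_rot: [[0.948, -0.319, -0.004], [-0.319, -0.948, 0.001], [-0.005, 0.0, -1.0]]
contact_force: [0.5, 1.1, 0.0]
opening: 36.1
finger_force: 30.0
```

apply_moves --targets '[{"dx":0.04,"dy":0,"dz":0.4,"rx":0,"ry":0,"rz":0,"hand":1},{"dx":0,"dy":0,"dz":0.4,"rx":0,"ry":0,"rz":0,"hand":1},{"dx":0,"dy":0,"dz":0,"rx":0,"ry":0,"rz":0,"hand":1},{"dx":0,"dy":0,"dz":0,"rx":0,"ry":0,"rz":0,"hand":1}]'

```text
t: 11.15
eef_pos: [513.9, -16.8, 18.6]
tool_rot: [[0.948, -0.318, 0.0], [-0.318, -0.948, -0.0], [0.0, -0.0, -1.0]]
contact_force: [-0.5, -0.3, -0.6]
opening: 36.1
finger_force: 30.0
```

Scoop foot is about 12 mm up, so 4 mm above the floor. Lower a little, release to 50 mm, lift out.

apply_moves --targets '[{"dx":0,"dy":0,"dz":0.1,"rx":0,"ry":0,"rz":0,"hand":1},{"dx":0,"dy":0,"dz":0,"rx":0,"ry":0,"rz":0,"hand":1},{"dx":0,"dy":0,"dz":0,"rx":0,"ry":0,"rz":0,"hand":-0.07},{"dx":0,"dy":0,"dz":0,"rx":0,"ry":0,"rz":0,"hand":-0.07},{"dx":0,"dy":0,"dz":0,"rx":0,"ry":0,"rz":0,"hand":-0.07}]'

```text
t: 11.78
eef_pos: [513.8, -16.8, 15.5]
tool_rot: [[0.948, -0.318, 0.0], [-0.318, -0.948, -0.0], [0.0, -0.0, -1.0]]
contact_force: [-1.2, -0.4, -0.7]
opening: 49.5
finger_force: 0.0
```

apply_moves --targets '[{"dx":0,"dy":0,"dz":-0.4,"rx":0,"ry":0,"rz":0,"hand":-0.07},{"dx":0,"dy":0,"dz":-0.8,"rx":0,"ry":0,"rz":0,"hand":-0.07},{"dx":0,"dy":0,"dz":-1,"rx":0,"ry":0,"rz":0,"hand":-0.07},{"dx":0,"dy":0,"dz":-1,"rx":0,"ry":0,"rz":0,"hand":-0.07},{"dx":0,"dy":0,"dz":-0.8,"rx":0,"ry":0,"rz":0,"hand":-0.3}]'

```text
t: 12.4
eef_pos: [514.3, -17.0, 137.8]
tool_rot: [[0.948, -0.318, 0.002], [-0.318, -0.948, -0.001], [0.002, -0.0, -1.0]]
contact_force: [0.0, 0.2, 0.8]
opening: 57.2
finger_force: 0.0
```

apply_moves --targets '[{"dx":-0.97,"dy":-0.73,"dz":0,"rx":0,"ry":0,"rz":0,"hand":-0.3},{"dx":-0.98,"dy":-0.73,"dz":0,"rx":0,"ry":0,"rz":0,"hand":-0.3},{"dx":-0.98,"dy":-0.73,"dz":0,"rx":0,"ry":0,"rz":0,"hand":-0.3},{"dx":-0.98,"dy":-0.72,"dz":0,"rx":0,"ry":0,"rz":0,"hand":-0.3},{"dx":-0.98,"dy":-0.72,"dz":0,"rx":0,"ry":0,"rz":0,"hand":-0.3}]'

```text
t: 13.02
eef_pos: [408.9, 134.0, 136.3]
tool_rot: [[0.948, -0.319, 0.001], [-0.319, -0.948, 0.0], [0.001, -0.001, -1.0]]
contact_force: [0.1, 0.7, 0.5]
opening: 59.6
finger_force: 0.0
```

apply_moves --targets '[{"dx":0,"dy":0,"dz":0.6,"rx":0,"ry":0,"rz":-0.7,"hand":-0.3},{"dx":0,"dy":0,"dz":0.7,"rx":0,"ry":0,"rz":-0.8,"hand":-0.3},{"dx":0,"dy":0,"dz":0.6,"rx":0,"ry":0,"rz":-0.68,"hand":-0.3},{"dx":0,"dy":0,"dz":0,"rx":0,"ry":0,"rz":0,"hand":-0.3},{"dx":0,"dy":0,"dz":0,"rx":0,"ry":0,"rz":0,"hand":-0.3}]'

```text
t: 13.65
eef_pos: [410.1, 133.2, 79.5]
tool_rot: [[0.995, -0.097, 0.002], [-0.097, -0.995, 0.0], [0.002, -0.0, -1.0]]
contact_force: [0.1, 0.3, 0.3]
opening: 59.5
finger_force: 0.0
```

```bash
python3 - <<'E'
from workcell import bot
from fit import *
s=bot.state();print(s["eef_pos"],s["opening"])
t=[]
for n,b in(("top",(270,165)),("scene",(280,150))):
    c=bot.capture(n);t.append(cv2.resize(c["img"][b[1]:b[1]+100,b[0]:b[0]+95,::-1],None,fx=4,fy=4))
    if n=="top":
        print(fit(c,"wide_jar",(516,-18)))
cv2.imwrite("pics/g4.png",np.hstack(t))
E
```

```text
[410.07461716 133.159839    79.53577501] 59.46183367597783
(array([515.42911637, -18.25791985,   3.289399  ]), np.float64(0.06738261738261742))
```

View pics/g4.png

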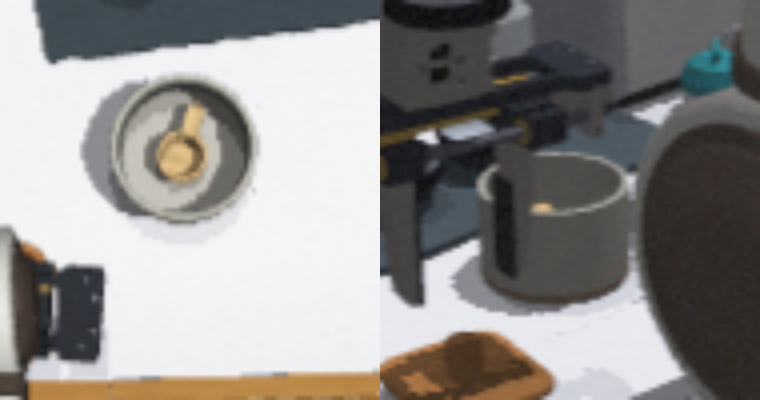

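apply_moves --targets '[{"dx":0,"dy":0,"dz":0.8,"rx":0,"ry":0,"rz":0,"hand":-0.3},{"dx":0,"dy":0,"dz":0.6,"rx":0,"ry":0,"rz":0,"hand":-0.3},{"dx":0,"dy":0,"dz":0.46,"rx":0,"ry":0,"rz":0,"hand":-0.3},{"dx":0,"dy":0,"dz":0,"rx":0,"ry":0,"rz":0,"hand":-0.3}]'

```text
t: 14.25
eef_pos: [408.8, 133.1, 22.1]
tool_rot: [[0.995, -0.096, -0.002], [-0.096, -0.995, -0.0], [-0.002, 0.0, -1.0]]
contact_force: [0.6, -0.5, 0.5]
opening: 59.5
finger_force: 0.0
```

apply_moves --targets '[{"dx":0,"dy":0,"dz":0,"rx":0,"ry":0,"rz":0,"hand":1},{"dx":0,"dy":0,"dz":0,"rx":0,"ry":0,"rz":0,"hand":1},{"dx":0,"dy":0,"dz":0,"rx":0,"ry":0,"rz":0,"hand":1},{"dx":0,"dy":0,"dz":0,"rx":0,"ry":0,"rz":0,"hand":1}]'

```text
t: 14.75
eef_pos: [409.6, 133.2, 22.9]
tool_rot: [[0.995, -0.096, 0.001], [-0.096, -0.995, 0.0], [0.001, -0.0, -1.0]]
contact_force: [-0.6, 0.6, 1.9]
opening: 23.2
finger_force: 30.0
```

apply_moves --targets '[{"dx":0,"dy":0,"dz":-0.7,"rx":0,"ry":0,"rz":0,"hand":1},{"dx":0,"dy":0,"dz":-0.9,"rx":0,"ry":0,"rz":0,"hand":1},{"dx":0,"dy":0,"dz":-0.9,"rx":0,"ry":0,"rz":0,"hand":1},{"dx":0,"dy":0,"dz":-0.5,"rx":0,"ry":0,"rz":0,"hand":1},{"dx":0,"dy":0,"dz":0,"rx":0,"ry":0,"rz":0,"hand":1}]'

```text
t: 15.38
eef_pos: [410.0, 133.1, 113.3]
tool_rot: [[0.995, -0.096, 0.002], [-0.096, -0.995, 0.0], [0.002, -0.0, -1.0]]
contact_force: [-0.6, 0.2, -1.4]
opening: 23.1
finger_force: 30.0
```

apply_moves --targets '[{"dx":0.5,"dy":-0.8,"dz":0,"rx":0,"ry":0,"rz":0,"hand":1},{"dx":0.6,"dy":-1,"dz":0,"rx":0,"ry":0,"rz":0,"hand":1},{"dx":0.6,"dy":-1,"dz":0,"rx":0,"ry":0,"rz":0,"hand":1},{"dx":0.6,"dy":-1,"dz":0,"rx":0,"ry":0,"rz":0,"hand":1},{"dx":0.6,"dy":-0.84,"dz":0,"rx":0,"ry":0,"rz":0,"hand":1}]'

```text
t: 16.0
eef_pos: [508.7, 264.1, 110.5]
tool_rot: [[0.995, -0.095, -0.003], [-0.095, -0.995, -0.001], [-0.003, 0.001, -1.0]]
contact_force: [1.7, -0.4, -0.8]
opening: 23.3
finger_force: 30.0
```

apply_moves --targets '[{"dx":0,"dy":0,"dz":0.2,"rx":0,"ry":0,"rz":0.7,"hand":1},{"dx":0,"dy":0,"dz":0.2,"rx":0,"ry":0,"rz":0.7,"hand":1},{"dx":0,"dy":0,"dz":0,"rx":0,"ry":0,"rz":0.68,"hand":1},{"dx":0,"dy":0,"dz":0,"rx":0,"ry":0,"rz":0,"hand":1},{"dx":0,"dy":0,"dz":0,"rx":0,"ry":0,"rz":0,"hand":1}]'

```text
t: 16.62
eef_pos: [508.8, 263.2, 99.8]
tool_rot: [[0.952, -0.308, -0.001], [-0.308, -0.952, -0.0], [-0.001, 0.001, -1.0]]
contact_force: [-0.0, 0.2, -1.5]
opening: 22.9
finger_force: 30.0
```

```bash
python3 - <<'E'
from workcell import bot
from fit import *
s=bot.state();print(s["eef_pos"],s["opening"])
t=[]
for n,b in(("top",(175,160)),("scene",(190,165))):
    c=bot.capture(n);t.append(cv2.resize(c["img"][b[1]:b[1]+100,b[0]:b[0]+95,::-1],None,fx=4,fy=4))
cv2.imwrite("pics/g5.png",np.hstack(t))
E
```

```text
[508.80660207 263.19859382  99.77634597] 22.911287219695357
```

View pics/g5.png

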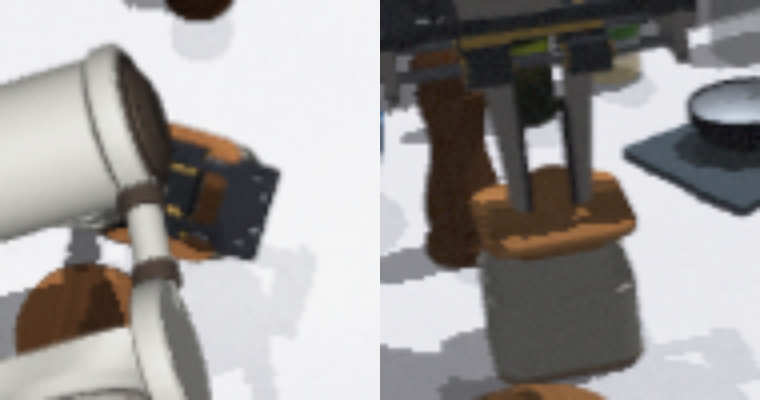

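apply_moves --targets '[{"dx":0,"dy":0,"dz":0.5,"rx":0,"ry":0,"rz":0,"hand":1},{"dx":0,"dy":0,"dz":0.2,"rx":0,"ry":0,"rz":0,"hand":1},{"dx":0,"dy":0,"dz":0.12,"rx":0,"ry":0,"rz":0,"hand":1},{"dx":0,"dy":0,"dz":0,"rx":0,"ry":0,"rz":0,"hand":1}]'

```text
t: 17.23
eef_pos: [509.0, 263.3, 75.6]
tool_rot: [[0.951, -0.308, -0.001], [-0.308, -0.951, -0.0], [-0.001, 0.0, -1.0]]
contact_force: [-0.4, 0.5, -1.2]
opening: 23.3
finger_force: 30.0
```

apply_moves --targets '[{"dx":0,"dy":0,"dz":0.1,"rx":0,"ry":0,"rz":0,"hand":1},{"dx":0,"dy":0,"dz":0.08,"rx":0,"ry":0,"rz":0,"hand":1},{"dx":0,"dy":0,"dz":0,"rx":0,"ry":0,"rz":0,"hand":1}]'

```text
t: 17.6
eef_pos: [509.1, 263.3, 70.4]
tool_rot: [[0.951, -0.309, -0.0], [-0.309, -0.951, -0.0], [-0.0, 0.0, -1.0]]
contact_force: [0.6, -0.1, -0.4]
opening: 23.3
finger_force: 30.0
```

apply_moves --targets '[{"dx":0,"dy":0,"dz":0.08,"rx":0,"ry":0,"rz":0,"hand":1},{"dx":0,"dy":0,"dz":0.05,"rx":0,"ry":0,"rz":0,"hand":1},{"dx":0,"dy":0,"dz":0,"rx":0,"ry":0,"rz":0,"hand":1}]'

```text
t: 17.98
eef_pos: [509.3, 263.4, 66.9]
tool_rot: [[0.951, -0.308, -0.0], [-0.308, -0.951, -0.0], [-0.0, 0.0, -1.0]]
contact_force: [-0.7, -0.3, 0.9]
opening: 23.1
finger_force: 30.0
```

apply_moves --targets '[{"dx":0,"dy":0,"dz":0,"rx":0,"ry":0,"rz":0,"hand":-0.3},{"dx":0,"dy":0,"dz":0,"rx":0,"ry":0,"rz":0,"hand":-0.3},{"dx":0,"dy":0,"dz":0,"rx":0,"ry":0,"rz":0,"hand":-0.3},{"dx":0,"dy":0,"dz":-0.5,"rx":0,"ry":0,"rz":0,"hand":-0.3},{"dx":0,"dy":0,"dz":-1,"rx":0,"ry":0,"rz":0,"hand":-0.3}]'

```text
t: 18.6
eef_pos: [508.4, 263.1, 111.8]
tool_rot: [[0.951, -0.309, -0.002], [-0.309, -0.951, -0.001], [-0.002, 0.001, -1.0]]
contact_force: [0.7, -0.1, 1.3]
opening: 59.9
finger_force: 0.0
```

apply_moves --targets '[{"dx":-0.6,"dy":-0.2,"dz":-0.7,"rx":0,"ry":0,"rz":0,"hand":-0.3},{"dx":-0.9,"dy":-0.3,"dz":0,"rx":0,"ry":0,"rz":0,"hand":-0.3},{"dx":-0.9,"dy":-0.3,"dz":0,"rx":0,"ry":0,"rz":0,"hand":-0.3},{"dx":-0.9,"dy":-0.3,"dz":0,"rx":0,"ry":0,"rz":0,"hand":-0.3},{"dx":-0.85,"dy":-0.29,"dz":0,"rx":0,"ry":0,"rz":0,"hand":-0.3}]'

```text
t: 19.23
eef_pos: [403.3, 342.2, 134.0]
tool_rot: [[0.951, -0.309, 0.001], [-0.309, -0.951, 0.001], [0.001, -0.001, -1.0]]
contact_force: [0.8, -0.1, -0.0]
opening: 59.7
finger_force: 0.0
```

apply_moves --targets '[{"dx":0,"dy":0,"dz":0.8,"rx":0,"ry":0,"rz":0,"hand":-0.3},{"dx":0,"dy":0,"dz":0.8,"rx":0,"ry":0,"rz":0,"hand":-0.3},{"dx":0,"dy":0,"dz":0,"rx":0,"ry":0,"rz":0,"hand":-0.3},{"dx":0,"dy":0,"dz":0,"rx":0,"ry":0,"rz":0,"hand":-0.3}]'

```text
t: 19.73
eef_pos: [404.6, 341.8, 86.2]
tool_rot: [[0.951, -0.309, 0.002], [-0.309, -0.951, 0.001], [0.001, -0.001, -1.0]]
contact_force: [0.5, -0.0, 0.4]
opening: 60.0
finger_force: 0.0
```

```bash
python3 - <<'E'
from workcell import bot
from fit import *
s=bot.state();print(s["eef_pos"],s["opening"])
t=[]
for n,b in(("top",(175,160)),("scene",(190,200))):
    c=bot.capture(n);t.append(cv2.resize(c["img"][b[1]:b[1]+100,b[0]:b[0]+95,::-1],None,fx=4,fy=4))
    if n=="top": print(fit(c,"square_lid",(509,263.5),44,(-18,)))
cv2.imwrite("pics/g6.png",np.hstack(t))
E
```

```text
[404.5674643  341.84228923  86.18940431] 59.987508225696985
(array([507.89676933, 261.9860107 , -18.03865923]), np.float64(0.05291749393337741))
```

View pics/g6.png

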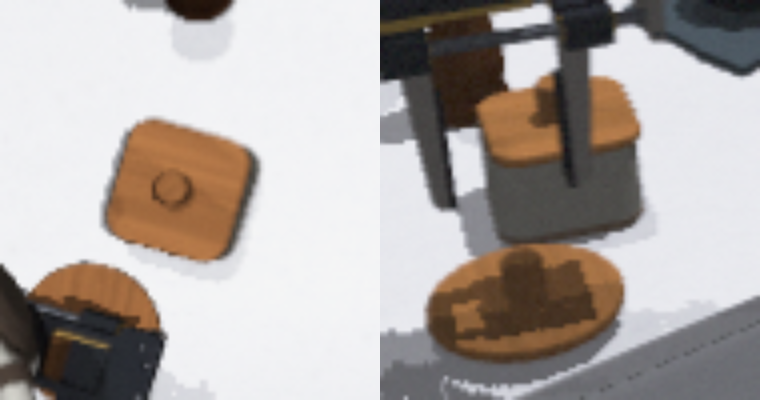

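apply_moves --targets '[{"dx":0,"dy":0,"dz":0.8,"rx":0,"ry":0,"rz":0,"hand":-0.3},{"dx":0,"dy":0,"dz":0.8,"rx":0,"ry":0,"rz":0,"hand":-0.3},{"dx":0,"dy":0,"dz":0.47,"rx":0,"ry":0,"rz":0,"hand":-0.3},{"dx":0,"dy":0,"dz":0,"rx":0,"ry":0,"rz":0,"hand":-0.3}]'

```text
t: 20.32
eef_pos: [403.3, 341.2, 22.2]
tool_rot: [[0.951, -0.309, -0.001], [-0.309, -0.951, -0.001], [-0.001, 0.001, -1.0]]
contact_force: [0.2, 0.0, -0.7]
opening: 59.7
finger_force: 0.0
```

apply_moves --targets '[{"dx":0,"dy":0,"dz":0,"rx":0,"ry":0,"rz":0,"hand":1},{"dx":0,"dy":0,"dz":0,"rx":0,"ry":0,"rz":0,"hand":1},{"dx":0,"dy":0,"dz":0,"rx":0,"ry":0,"rz":0,"hand":1},{"dx":0,"dy":0,"dz":0,"rx":0,"ry":0,"rz":0,"hand":1}]'

```text
t: 20.82
eef_pos: [403.9, 341.6, 22.9]
tool_rot: [[0.951, -0.309, 0.001], [-0.309, -0.951, 0.0], [0.0, -0.001, -1.0]]
contact_force: [-0.8, -0.5, 1.7]
opening: 23.2
finger_force: 30.0
```

apply_moves --targets '[{"dx":0,"dy":0,"dz":-0.7,"rx":0,"ry":0,"rz":0,"hand":1},{"dx":0,"dy":0,"dz":-0.9,"rx":0,"ry":0,"rz":0,"hand":1},{"dx":0,"dy":0,"dz":-1,"rx":0,"ry":0,"rz":0,"hand":1},{"dx":0,"dy":0,"dz":-1,"rx":0,"ry":0,"rz":0,"hand":1},{"dx":0,"dy":0,"dz":-0.6,"rx":0,"ry":0,"rz":0,"hand":1}]'

```text
t: 21.45
eef_pos: [404.1, 341.6, 150.0]
tool_rot: [[0.951, -0.309, 0.001], [-0.309, -0.951, 0.001], [0.001, -0.001, -1.0]]
contact_force: [-0.2, 0.7, -0.9]
opening: 23.2
finger_force: 30.0
```

apply_moves --targets '[{"dx":0.5,"dy":0.7,"dz":0,"rx":0,"ry":0,"rz":0,"hand":1},{"dx":0.7,"dy":1,"dz":0,"rx":0,"ry":0,"rz":0,"hand":1},{"dx":0.7,"dy":1,"dz":0,"rx":0,"ry":0,"rz":0,"hand":1},{"dx":0.7,"dy":1,"dz":0,"rx":0,"ry":0,"rz":0,"hand":1},{"dx":0.7,"dy":1,"dz":0,"rx":0,"ry":0,"rz":0,"hand":1}]'

```text
t: 22.08
eef_pos: [454.1, 175.6, 148.0]
tool_rot: [[0.951, -0.308, -0.001], [-0.308, -0.951, -0.0], [-0.001, 0.0, -1.0]]
contact_force: [-0.3, -0.1, -1.6]
opening: 23.5
finger_force: 30.0
```

apply_moves --targets '[{"dx":0.7,"dy":1,"dz":0,"rx":0,"ry":0,"rz":0,"hand":1},{"dx":0.7,"dy":1,"dz":0,"rx":0,"ry":0,"rz":0,"hand":1},{"dx":0.7,"dy":1,"dz":0,"rx":0,"ry":0,"rz":0,"hand":1},{"dx":0.7,"dy":1,"dz":0,"rx":0,"ry":0,"rz":0,"hand":1},{"dx":0.7,"dy":1,"dz":0,"rx":0,"ry":0,"rz":0,"hand":1}]'

```text
t: 22.7
eef_pos: [507.7, 0.6, 148.0]
tool_rot: [[0.951, -0.309, -0.001], [-0.309, -0.951, 0.0], [-0.001, 0.0, -1.0]]
contact_force: [0.7, 0.5, -0.8]
opening: 23.1
finger_force: 30.0
```

apply_moves --targets '[{"dx":0.46,"dy":0.54,"dz":0,"rx":0,"ry":0,"rz":0,"hand":1},{"dx":0,"dy":0,"dz":0.5,"rx":0,"ry":0,"rz":0,"hand":1},{"dx":0,"dy":0,"dz":0.5,"rx":0,"ry":0,"rz":0,"hand":1},{"dx":0,"dy":0,"dz":0,"rx":0,"ry":0,"rz":0,"hand":1},{"dx":0,"dy":0,"dz":0,"rx":0,"ry":0,"rz":0,"hand":1}]'

```text
t: 23.32
eef_pos: [515.9, -17.2, 118.5]
tool_rot: [[0.952, -0.307, -0.0], [-0.307, -0.952, 0.0], [-0.0, -0.0, -1.0]]
contact_force: [0.5, -0.2, -1.2]
opening: 23.1
finger_force: 30.0
```

```bash
python3 - <<'E'
from workcell import bot
from fit import *
s=bot.state();print(s["eef_pos"],s["opening"])
t=[]
for n,b in(("top",(270,150)),("scene",(280,130))):
    c=bot.capture(n);t.append(cv2.resize(c["img"][b[1]:b[1]+100,b[0]:b[0]+95,::-1],None,fx=4,fy=4))
cv2.imwrite("pics/g7.png",np.hstack(t))
E
```

```text
[515.88223992 -17.1783747  118.45375886] 23.135086929804707
```

View pics/g7.png

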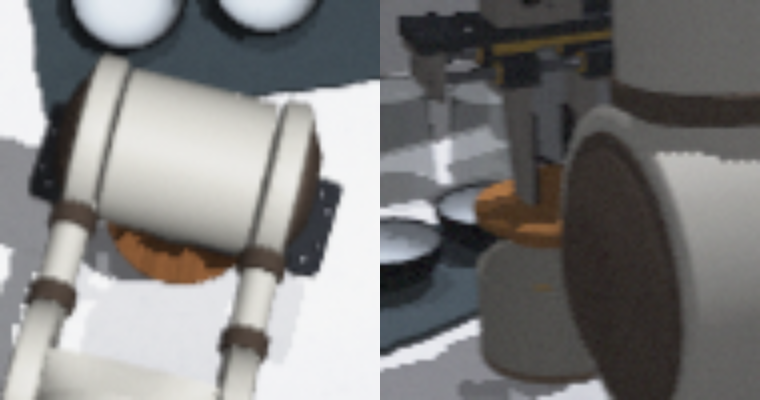

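apply_moves --targets '[{"dx":0,"dy":0,"dz":0.5,"rx":0,"ry":0,"rz":0,"hand":1},{"dx":0,"dy":0,"dz":0.3,"rx":0,"ry":0,"rz":0,"hand":1},{"dx":0,"dy":0,"dz":0.15,"rx":0,"ry":0,"rz":0,"hand":1},{"dx":0,"dy":0,"dz":0.1,"rx":0,"ry":0,"rz":0,"hand":1},{"dx":0,"dy":0,"dz":0,"rx":0,"ry":0,"rz":0,"hand":1}]'

```text
t: 24.05
eef_pos: [516.0, -18.0, 87.0]
tool_rot: [[0.951, -0.309, -0.0], [-0.309, -0.951, 0.0], [-0.0, -0.0, -1.0]]
contact_force: [-0.5, -0.1, -1.8]
opening: 23.2
finger_force: 30.0
```

apply_moves --targets '[{"dx":0,"dy":0,"dz":0.1,"rx":0,"ry":0,"rz":0,"hand":1},{"dx":0,"dy":0,"dz":0.06,"rx":0,"ry":0,"rz":0,"hand":1},{"dx":0,"dy":0,"dz":0,"rx":0,"ry":0,"rz":0,"hand":1}]'

```text
t: 24.42
eef_pos: [516.0, -17.9, 82.2]
tool_rot: [[0.951, -0.309, -0.0], [-0.309, -0.951, 0.0], [-0.0, 0.0, -1.0]]
contact_force: [0.4, -0.1, -2.0]
opening: 22.9
finger_force: 30.0
```

Nearly home; lower the last millimetre, release, rise and back away.

apply_moves --targets '[{"dx":0,"dy":0,"dz":0.04,"rx":0,"ry":0,"rz":0,"hand":1},{"dx":0,"dy":0,"dz":0,"rx":0,"ry":0,"rz":0,"hand":1},{"dx":0,"dy":0,"dz":0,"rx":0,"ry":0,"rz":0,"hand":-0.3},{"dx":0,"dy":0,"dz":0,"rx":0,"ry":0,"rz":0,"hand":-0.3},{"dx":0,"dy":0,"dz":0,"rx":0,"ry":0,"rz":0,"hand":-0.3}]'

```text
t: 25.05
eef_pos: [516.3, -18.0, 81.3]
tool_rot: [[0.951, -0.309, 0.0], [-0.309, -0.951, -0.0], [0.0, -0.0, -1.0]]
contact_force: [0.6, -0.4, 0.1]
opening: 51.0
finger_force: 0.0
```

apply_moves --targets '[{"dx":0,"dy":0,"dz":-0.5,"rx":0,"ry":0,"rz":0,"hand":-0.3},{"dx":0,"dy":0,"dz":-1,"rx":0,"ry":0,"rz":0,"hand":-0.3},{"dx":0,"dy":0,"dz":-1,"rx":0,"ry":0,"rz":0,"hand":-0.3},{"dx":-0.8,"dy":0.5,"dz":-0.5,"rx":0,"ry":0,"rz":0,"hand":-0.3},{"dx":-1,"dy":1,"dz":0,"rx":0,"ry":0,"rz":0,"hand":-0.3}]'

```text
t: 25.68
eef_pos: [451.9, -44.6, 174.1]
tool_rot: [[0.952, -0.307, 0.005], [-0.307, -0.952, -0.002], [0.005, 0.0, -1.0]]
contact_force: [0.0, -0.4, -0.4]
opening: 59.7
finger_force: 0.0
```

apply_moves --targets '[{"dx":-1,"dy":1,"dz":0,"rx":0,"ry":0,"rz":0,"hand":-0.3},{"dx":-1,"dy":1,"dz":0,"rx":0,"ry":0,"rz":0,"hand":-0.3},{"dx":-0.5,"dy":1,"dz":0,"rx":0,"ry":0,"rz":0,"hand":-0.3},{"dx":0,"dy":0,"dz":0,"rx":0,"ry":0,"rz":0,"hand":-0.3},{"dx":0,"dy":0,"dz":0,"rx":0,"ry":0,"rz":0,"hand":-0.3}]'

```text
t: 26.3
eef_pos: [352.4, -106.5, 171.9]
tool_rot: [[0.951, -0.309, 0.001], [-0.309, -0.951, -0.0], [0.002, -0.0, -1.0]]
contact_force: [-0.4, 0.8, 0.4]
opening: 59.6
finger_force: 0.0
```

```bash
python3 - <<'E'
from workcell import bot
from fit import *
s=bot.state();print(s["eef_pos"],s["opening"])
t=[]
c=bot.capture("top")
for n,p,z,y in(("wide_lid",(516,-18),58,0),("small_lid",(517,-241),62,0),("square_lid",(508,262),44,-18)): print(n,fit(c,n,p,z,(y,)))
a=cv2.resize(c["img"][140:260,180:470,::-1],None,fx=2.7,fy=2.7)
c=bot.capture("scene");b=cv2.resize(c["img"][150:250,190:480,::-1],None,fx=2.7,fy=2.7)
cv2.imwrite("pics/g8.png",np.vstack([a,b]))
E
```

```text
[ 352.42104912 -106.51102016  171.88587852] 59.56808443874842
wide_lid (array([514.93187081, -17.68723602,  -2.07943281]), np.float64(0.034084094888585104))
small_lid (array([ 516.38449925, -241.5189925 ,    1.91287707]), np.float64(0.043467910874119164))
square_lid (array([507.00478111, 262.11530476, -16.57921921]), np.float64(0.05170938991749674))
```

View pics/g8.png

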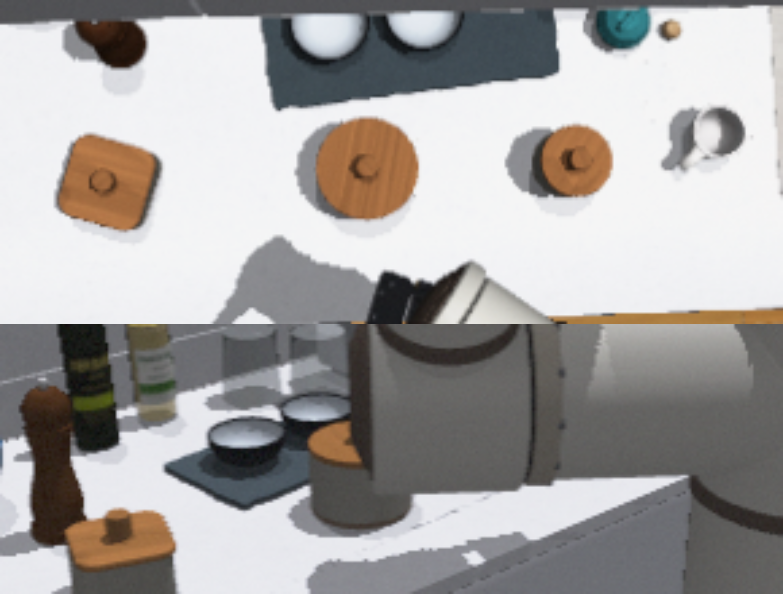

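All three lids sit level on their jars: square at about (108,182), wide at (366,168) and small at (576,160) in the upper crop. The cup, timer and mill are where they were and the arm is clear.

```bash
python3 -c "
from workcell import bot
print(bot.sign_off())"
```

```text
the job is handed in; nothing more can be done
None
```

The job is handed in at about 26 s: the scoop is in the wide jar and the last camera check shows all three lids flat on their own jars with the cup, timer and mill where they were; the judge returned no verdict.

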